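# Find and mark the balance point of a loaded bar

### The job

The bar on the balance stand has a weight hidden inside, so it leans down on one side. Push it gently endwise across the stand's fulcrum, a little at a time, until its low end tips up and, left alone, it balances level; then set the red marker gently astride the bar, directly over the fulcrum, so that it marks the balance point and the bar stays balanced level. Leave the other things on the bench where they are.

Things in the scene. Friction and masses are not known exactly. Their poses are not given: they have to be found in the camera images.
- fulcrum (a point): Centre of the fulcrum's flat level top (black, rubber-mounted, gives 0.02 rad; 45 mm above the bench, 12 mm wide along the bar, 44 mm across) on the blue balance stand fixed to the bench (base 110 x 250 x 12 mm). Its y is the stand's length, along the bar; z is up. The bar balances only while its centre of mass is over the 12 mm wide top.
- rest (a point): Centre of the top of the black rubber rest on the stand's +y side, 95 mm along y from the fulcrum, 20 mm wide along y, 8 mm lower than the fulcrum. A like rest stands on the -y side. An unbalanced bar leans on one of them, 0.08 rad (4.6 degrees) off level.
- guides (a point): Midway between the tops of the pair of thin guide posts on the stand's +y side, 45 mm from the fulcrum, 56 mm above the bench; a like pair stands on the -y side. Each post is 2 mm clear of the bar's side, so the bar can only slide lengthwise.
- bar: Silver bar with black ticks and yellow ends, 360 long (its y) x 25 x 20 mm, origin at its middle, loose on the fulcrum, at first leaning on the +y rest. About 0.45 kg with the hidden weight, which is fixed inside at an unknown place: the balance point is 4 to 45 mm from the middle towards +y. Slide it 15 to 70 mm to the stand's -y side, with 1 to 5 N. Over 20 N on it is too much.
- bar_low_end (a point): Centre of the bar's +y end face, low at the start (about 40 mm above the bench; 55 mm when level). Axes as the bar's. A finger pressed against the end keeps it from rising, by friction: back off a few millimetres to see whether it tips up.
- bar_high_end (a point): Centre of the bar's -y end face, high at the start. Axes as the bar's. If the bar is pushed too far this end drops onto its rest, and the bar can be pushed back from here.
- marker: Red plastic saddle with a white line, loose, upright on the bench: 40 (its x) x 20 (its y) x 48 mm high, origin at its centre, 24 mm up. A slot 30 mm wide, 14 mm deep runs along its y in the underside, to sit over the 25 mm wide bar; grasp it across its 40 mm. Seated on the level bar its centre is 75 mm above the bench. 40 g. Not over 25 N onto the bar.
- eraser: White eraser 22 x 55 x 14 mm, loose on the bench; leave alone. Origin at its underside.
- brass_mass: Brass mass with a knob, 34 mm in diameter, 52 mm high, loose; leave alone. Origin at its underside.
- microscope: White school microscope, about 190 x 130 x 290 mm; leave alone. Origin at its underside.
- beaker: Glass beaker 70 mm in diameter, 90 mm high; leave alone. Origin at its underside.
- jar: Amber jar with a green cap, 56 mm in diameter, 75 mm high; leave alone. Origin at its underside.
- pencil_case: Blue pencil case 90 x 200 x 40 mm; leave alone. Origin at its underside.
- slide_box: Wooden box for slides 90 x 100 x 32 mm; leave alone. Origin at its underside.
Not all that is in view belongs to the job. Several things have the shape of the marker; the one meant has the colours described above.

How it is judged:
By the outcome, as a careful person would: the job done as asked, in the order asked, and still so for the second after the job is handed in, with the robot touching nothing.
It also fails if it takes over 67 s, if anything falls off the work surface, if the arm or the gripper's body presses on something with over 40 N, if the wrist force passes 120 N, or if a joint passes its speed limit or range.

### The arm

A 6-joint arm with a two-finger parallel gripper is mounted at the origin on the work surface. World frame = base frame: x ahead of the robot, y to its left, z up, the work surface at z = 0. Lengths are in mm, angles in rad, forces in N, time in s.
With the tool pointing down it reaches from about 325 to 775 mm from the base axis. Payload 5.5 kg.
Tool frame: the origin (TCP) lies on the centre line of the jaws, within the pads' length; the fingertips stand manip.tips_ahead ahead of it and the grasp point (between the pads) lies 3 mm ahead of it (manip.tips_ahead is the distance from the TCP to the fingertips, in mm); z points along the fingers, y is the direction in which the jaws open and shut (so a half turn about z gives the same grasp; the last joint's range is limited). The gripper opens to 88 mm and grips with 3 to 60 N. Pads are 20 mm wide; open, the fingers measure 115 mm over their backs; the gripper's body (75 mm by 178 mm) begins 61 mm behind the grasp point.
Start: joints at [-1.395, 0.091, 1.231, -0, 1.82, -0.057], TCP at [138.42, -583.829, 244.631] pointing down, gripper open.
Joint ranges: [-2.87, 2.87], [-0.86, 2.18], [0.17, 2.46], [-1.51, 4.65], [0.06, 2.69], [-2.65, 2.65]. Speed limits (rad/s): [2.57, 2.57, 3.01, 3.14, 3.14, 3.14].

### API

Orientations are given as a unit quaternion [w, x, y, z].
In Python, from rig import manip gives the robot as it stands.
- The arm moves only by the tool carry_out, never from a script. Its argument "moves" is text: rows parted by semicolons, each of 7 numbers parted by spaces: the finger opening in m, from 0 to 0.0878, then the shift along the tool's x, y, z in m, then the turn, a rotation vector about the tool's x, y, z in rad. In form: grip tx ty tz ax ay az; .... A call has 1 to 10 rows; each row shifts and turns the pose as measured when the row begins, along the tool's axes as they then stand; what a row does not reach is not made up. A row lasts 1/10 s, in which the tool goes at most 50 mm and 8.59 degrees, less where a joint would pass 70% of its speed; a pose out of reach is approached as far as the arm can. A call with a gripper value outside its range is refused whole. The fingers move at their own pace and stop on an object; "squeeze" is the grip in N (left out, the last holds). Time passes only in rows, so rows that do not move let the fingers close. It gives the time, the measured TCP pose, the force and the opening at its end, in the units of the state.
- manip.sense(): the state, without advancing time (a new reading comes with each control period).
- manip.get_image(name): name is "scene" or "side" or "wrist"; returns the picture (480x640x3 uint8, red, green, blue); there is no depth.
- manip.camera_info(name): a dict with "mtx" (3x3 intrinsics, pixels), "k1" (the pictures are not rectified: a ray, as slopes to the right and down, at radius r is drawn at 1 + k1 r^2 times it, then the intrinsics apply), "R" (3x3) and "t" (3): a world point X has camera coordinates R X + t; the wrist camera has in their place "T_tool_cam" (4x4, takes a point from camera to tool coordinates, whose origin is the TCP and whose axes are the flange's). Camera axes: x right, y down, z forward; pixel columns grow to the right and rows downward; lengths in mm; the calibration is good to about 2 mm. A picture is of the moment at which its call begins: read the wrist's pose just before it. camera_info takes no time and is no camera call.
- manip.close_job(): hands the job in, once; it reports no verdict.
Trained networks look in the newest picture that a camera, given by its name, has taken for a name from the list of things; names that differ only in an ending like _2 or _b are one class to them, and where a whole thing is asked for, a point or a joint stands for the part that bears it (a point fixed in the world has none). Each returns a list of dicts, best first, with "p" (0 to 1); they miss things now and then, are a little off and sometimes report something else, mostly with a low value. They report only what shows in the picture. A call takes as long as a camera call. They do not tell look-alikes from the thing itself.
- manip.boxes_of(camera, name): "rect" ([centre column, centre row, width, height] as shares, 0 to 1, of the picture: columns of its width, rows of its height, round what is visible of it).
- manip.regions_of(camera, name): "region" (480x640 bool, what is visible of it) and "rect" ([centre column, centre row, width, height] as shares, 0 to 1, of the picture: columns of its width, rows of its height, round what is visible of it).
The state is a dict: "t": time; "joint_pos": joint angles; "joint_velocities": joint speeds; "effort": joint torques, N m; "tool_pos": TCP position; "tool_rot": TCP orientation; "force": force on the tool from outside, world axes, zero at the start; "torque": the same for the moment, N m; "opening": finger opening in mm.
Only numpy, scipy, OpenCV 4.12 (cv2) and the standard library are available. Lean on these libraries where they do the work, as an engineer would, in place of code of your own. Each camera call takes 0.05 s, during which the arm holds its last target. There are 200 camera calls.

## Working session

There is one attempt and no reset: what is moved stays moved. The work goes in short steps, Python scripts to look and compute and a tool call to move; the robot and the scene stay as the last step left them, time stands still between calls to the robot, and variables do not carry over. Pictures are saved under pics/ and viewed, about 8 in all and at most 12, crops included, and the job is handed in when it is done.

Besides the shell and the picture viewer there is one more tool, called after "Call:" in YAML: its name, and indented under it one key for each argument. carry_out: Moves the arm, as the interface text tells. Its arguments: {"type":"object","properties":{"moves":{"type":"string"},"squeeze":{"type":"number"}},"required":["moves"]}

```bash
mkdir -p pics; ls; cat > h.py <<'E'
import numpy as np, cv2
from scipy.spatial.transform import Rotation as Ro
from rig import manip
def cam(name, s=None):
    c=manip.camera_info(name); K=np.array(c["mtx"]);k=c["k1"]
    if name=="wrist":
        s=s or manip.sense(); q=s["tool_rot"]; R=Ro.from_quat([q[1],q[2],q[3],q[0]]).as_matrix()
        T=np.eye(4);T[:3,:3]=R;T[:3,3]=s["tool_pos"]
        M=np.linalg.inv(T@np.array(c["T_tool_cam"])); return K,k,M[:3,:3],M[:3,3]
    return K,k,np.array(c["R"]),np.array(c["t"])
def proj(C,X):
    K,k,R,t=C; p=R@np.array(X,float)+t; a=p[:2]/p[2]; a=a*(1+k*(a@a)); return K[:2,:2]@a+K[:2,2]
def ray(C,uv):
    K,k,R,t=C; d=np.linalg.solve(K[:2,:2],np.array(uv,float)-K[:2,2]); a=d.copy()
    for _ in range(20): a=d/(1+k*(a@a))
    return -R.T@t, R.T@np.array([a[0],a[1],1])
def onz(C,uv,z):
    o,d=ray(C,uv); return o+d*(z-o[2])/d[2]
def snap(name,f):
    im=manip.get_image(name); cv2.imwrite(f"pics/{f}.png",im[:,:,::-1]); return im
E
python3 - <<'E'
from h import *
s=manip.sense(); print(s["tool_pos"],s["tool_rot"],s["force"],s["opening"],manip.tips_ahead)
ims=[]
for n in ("scene","side","wrist"):
    ims.append(snap(n,n+"0"))
    if n!="wrist":
        C=cam(n); print(n,"cam at",(-C[2].T@C[3]).round(), C[0][0,0], C[1])
    for o in ("bar","marker","fulcrum","rest","guides","bar_low_end","bar_high_end"):
        try:
            for r in manip.boxes_of(n,o)[:4]:
                x=np.array(r["rect"])*[640,480,640,480]; print(n,o,round(r["p"],2),x.round(1))
        except Exception as e: print(n,o,e)
E
```

```text
pics
[ 138.37946713 -583.57508215  243.523212  ] [-9.53638072e-04  9.93232696e-01  1.16137408e-01 -6.42139154e-05] [ 0.09184253  0.3420988  -0.57003638] 87.90742481255464 22.0
scene cam at [1214. -100. 1014.] 521.8706787317158 0.010399427864538307
scene bar 0.49 [319.7 243.4 107.2  43. ]
scene marker 0.81 [396.5 285.2  12.7  30.8]
scene marker 0.78 [432.7 292.   22.8  24.8]
scene marker 0.76 [415.7 257.9  15.5  29.8]
scene fulcrum 0.71 [320.5 236.6 105.4  65.1]
scene rest 0.81 [319.9 244.8 109.   41.1]
scene guides 0.95 [318.8 234.  107.7  54.7]
scene bar_low_end 0.64 [322.8 219.1 147.8  37.8]
scene bar_high_end 0.71 [324.6 219.5 153.8  38.2]
side cam at [ 109. 1016. 1049.] 539.1853139009121 -0.08901246508967016
side bar 0.78 [359.4 252.5  49.8 104.1]
side marker 0.75 [290.9 290.1  13.3  20.7]
side marker 0.7 [283.5 267.7  15.3  15.4]
side marker 0.47 [259.7 283.3  13.8  28.4]
side fulcrum 0.98 [362.8 260.9  66.   71.3]
side guides 0.81 [361.7 264.6  61.5  63.8]
side guides 0.18 [331.6 210.3  14.4  16.2]
side bar_low_end 0.72 [359.9 256.7  42.5 101.5]
side bar_high_end 0.95 [358.5 258.3  50.6 103.4]
```

View pics/scene0.png

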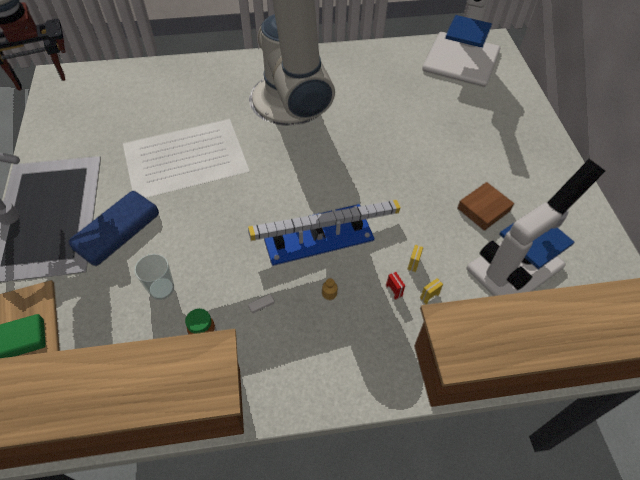

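View pics/side0.png

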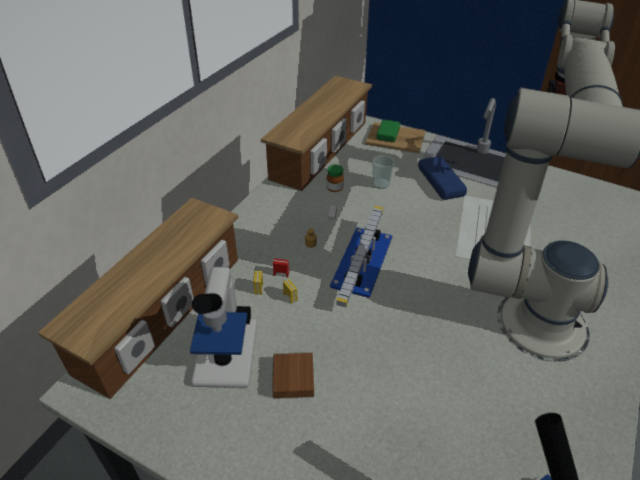

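The scene view shows the bar from (253,231) to (397,206) on the blue stand and the red marker at (396,285). The two yellow saddles next to it are look-alikes. In the side view the bar ends are at (377,210) and (343,298), and the marker is at (281,268).

```bash
cat >> h.py <<'E'
def tri(uvs):
    A=[];b=[]
    for C,uv in uvs:
        o,d=ray(C,uv); d/=np.linalg.norm(d); P=np.eye(3)-np.outer(d,d); A.append(P); b.append(P@o)
    X=np.linalg.lstsq(np.vstack(A),np.hstack(b),rcond=None)[0]
    return X,[np.round(proj(C,X)-uv,1) for C,uv in uvs]
E
python3 - <<'E'
from h import *
S=cam("scene");D=cam("side")
i1=cv2.imread("pics/scene0.png");i2=cv2.imread("pics/side0.png")
def blobs(im,lo,hi,roi,n=12):
    h=cv2.cvtColor(im,cv2.COLOR_BGR2HSV);m=cv2.inRange(h,lo,hi);k=np.zeros_like(m);x0,y0,x1,y1=roi;k[y0:y1,x0:x1]=1;m*=k
    N,l,st,c=cv2.connectedComponentsWithStats(m)
    return [(c[i].round(1),st[i]) for i in range(1,N) if st[i,4]>=n]
Y=((20,120,90),(35,255,255));B=((105,140,60),(125,255,255))
for nm,im,roi in(("scene",i1,(235,190,410,270)),("side",i2,(325,195,400,310))):
    for t,c in(("Y",Y),("B",B)):
        for b in blobs(im,*c,roi):print(nm,t,*b)
R=((0,150,80),(6,255,255));
print(blobs(i1,*R,(380,260,410,305)),blobs(i2,*R,(265,250,300,285)))
a=cv2.resize(i1[190:310,235:455],None,fx=3.6,fy=3.6,interpolation=2)
b=cv2.resize(i2[195:310,250:400],None,fx=3.5,fy=3.5,interpolation=2)
cv2.imwrite("pics/c1.png",a)
cv2.imwrite("pics/c2.png",b)
E
```

```text
scene Y [396.7 205.7] [394 200   6  13  46]
scene Y [251.6 232.5] [249 226   6  14  59]
scene B [347.2 207.1] [342 206  11   3  12]
scene B [317.  242.2] [ 265  219  109   46 2082]
side Y [378.4 207.2] [375 206   8   3  14]
side Y [341.8 299.7] [337 298  10   5  30]
side B [346.3 259.7] [330 228  34  61 525]
side B [372.7 266.1] [353 233  39  64 839]
side B [370.3 246.5] [369 243   3   7  13]
[(array([399.1, 279.3]), array([394, 272,  11,  16,  37], dtype=int32)), (array([393.6, 281.6]), array([387, 274,  14,  17,  78], dtype=int32)), (array([396.2, 294.5]), array([394, 292,   6,   7,  17], dtype=int32))] [(array([280.9, 259.5]), array([275, 259,  13,   2,  15], dtype=int32)), (array([281.7, 265.2]), array([273, 261,  15,  15,  66], dtype=int32))]
```

View pics/c1.png

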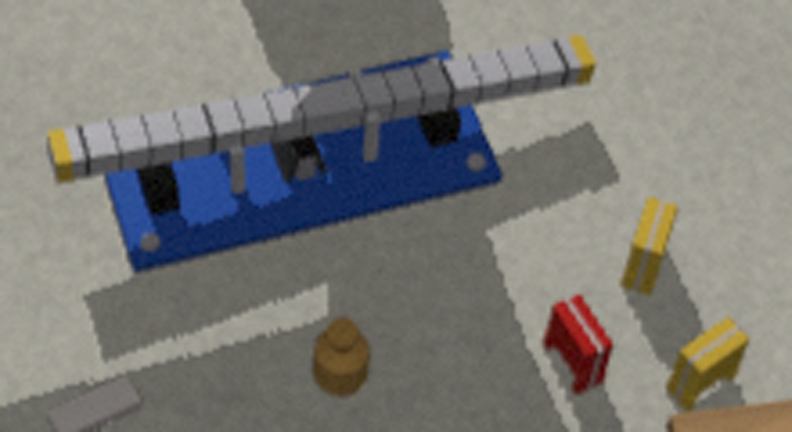

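View pics/c2.png

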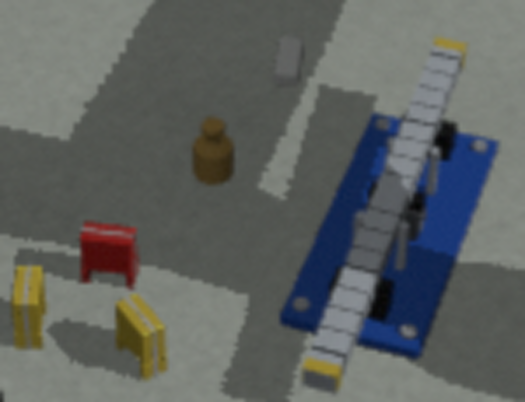

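```bash
cat > fit.py <<'E'
from h import *
from scipy.optimize import least_squares
S=cam("scene");D=cam("side")
s=lambda p:np.array(p)/3.6+[235,190]
d=lambda p:np.array(p)/3.5+[250,195]
obs=[(S,s((133,260)),(55,-125)),(S,s((500,176)),(55,125)),(S,s((450,53)),(-55,125)),
(D,d((283,322)),(55,125)),(D,d((418,350)),(-55,125)),(D,d((497,143)),(-55,-125)),(D,d((375,115)),(55,-125))]
def W(p,l):
    x,y,a=p;c,n=np.cos(a),np.sin(a);return [x+c*l[0]-n*l[1],y+n*l[0]+c*l[1]]
def res(p): return np.hstack([proj(C,W(p,l)+[12])-uv for C,uv,l in obs])
r=least_squares(res,[460,-50,0.1]);p=r.x;print("stand",p,r.fun.round(1))
for C,uv,l in obs: print(onz(C,uv,12).round(1),np.round(W(p,l),1))
E
python3 - <<'E'
from fit import *
for n,a,b in(("+y",s((577,62)),d((322,373))),("-y",s((62,155)),d((450,47)))): print(n,tri([(S,a),(D,b)]))
# marker: red top-plane corners
import itertools
h=cv2.cvtColor(cv2.imread("pics/scene0.png"),cv2.COLOR_BGR2HSV)
# marker top corners, scene crop: (555,303),(580,295),(610,350),(583,358)
q=[onz(S,s(u),48) for u in((555,303),(580,295),(609,350),(584,358))];print(np.round(q,1),np.mean(q,0))
q=[onz(D,d(u),48) for u in((83,223),(136,228),(136,238),(81,232))];print(np.round(q,1),np.mean(q,0))
E
```

```text
stand [4.97586973e+02 1.25066712e+01 1.41322247e-01] [-0.4  0.2  1.2 -1.1 -0.1 -2.  -1.7 -2.   0.   0.7  0.8 -0.7 -0.5 -1.2]
[ 569.2 -102.5   12. ] [ 569.6 -103.5]
[537.  140.5  12. ] [534.4 144. ]
[431.7 127.5  12. ] [425.5 128.5]
[527.2 148.1  12. ] [534.4 144. ]
[426.5 126.4  12. ] [425.5 128.5]
[ 461.8 -115.1   12. ] [ 460.7 -119. ]
[566.2 -99.3  12. ] [ 569.6 -103.5]
+y (array([470.39590215, 202.67371338,  38.94652836]), [array([-0.4, -0.3]), array([-0.5,  0.2])])
-y (array([ 522.41997628, -140.22711363,   71.43208136]), [array([-0.8, -0.8]), array([-0.8,  0.5])])
[[657.3 145.7  48. ]
 [653.8 161.9  48. ]
 [693.3 170.3  48. ]
 [696.6 154.4  48. ]] [675.26674439 158.08346262  48.        ]
[[693.1 158.7  48. ]
 [654.9 144.4  48. ]
 [649.5 153.7  48. ]
 [689.3 167.7  48. ]] [671.72194855 156.1072578   48.        ]
```

```bash
cat >> h.py <<'E'
def plan(X,yaw,g,n=None,step=48):
    "rows from measured pose to tool-down pose with tool-x heading yaw"
    s=manip.sense();q=s["tool_rot"];R=Ro.from_quat([q[1],q[2],q[3],q[0]]);p=s["tool_pos"].copy() if hasattr(s["tool_pos"],"copy") else np.array(s["tool_pos"]);p=np.array(p)
    G=Ro.from_matrix(np.array([[np.cos(yaw),np.sin(yaw),0],[np.sin(yaw),-np.cos(yaw),0],[0,0,-1]]))
    X=np.array(X,float);w=(R.inv()*G).as_rotvec()
    N=n or max(1,int(np.ceil(max(np.linalg.norm(X-p)/step,np.linalg.norm(w)/0.145))))
    out=[]
    for i in range(N):
        k=N-i; w=(R.inv()*G).as_rotvec()/k; dx=R.inv().apply((X-p)/k)/1000
        out.append(" ".join([f"{g:g}"]+[f"{round(v,4):g}" for v in dx]+[f"{round(v,3):g}" for v in w]))
        p=p+(X-p)/k; R=R*Ro.from_rotvec(w)
    for j in range(0,N,10): print("; ".join(out[j:j+10]))
E
python3 - <<'E'
from h import *
print(np.round(manip.camera_info("wrist")["T_tool_cam"],3),manip.camera_info("wrist")["mtx"])
plan((480,40,330),1.715,0.0)
E
```

```text
[[   0.      -0.957   -0.29    80.067]
 [   1.       0.      -0.       0.506]
 [   0.      -0.29     0.957 -138.917]
 [   0.       0.       0.       1.   ]] [[387.97916177   0.         321.81227433]
 [  0.         387.97916177 239.590244  ]
 [  0.           0.           1.        ]]
0 0.0318 -0.0352 -0.0057 0 -0 -0.099; 0 0.0351 -0.0319 -0.0057 0 -0 -0.099; 0 0.038 -0.0283 -0.0057 0 -0 -0.099; 0 0.0407 -0.0244 -0.0057 0 -0 -0.099; 0 0.0429 -0.0203 -0.0057 0 -0 -0.099; 0 0.0447 -0.0159 -0.0057 0 -0 -0.099; 0 0.046 -0.0115 -0.0057 0 -0 -0.099; 0 0.0469 -0.0069 -0.0057 0 -0 -0.099; 0 0.0474 -0.0022 -0.0057 0 -0 -0.099; 0 0.0474 0.0025 -0.0057 0 -0 -0.099
0 0.0469 0.0071 -0.0057 0 -0 -0.099; 0 0.0459 0.0117 -0.0057 0 -0 -0.099; 0 0.0446 0.0162 -0.0057 0 -0 -0.099; 0 0.0427 0.0205 -0.0057 0 -0 -0.099; 0 0.0405 0.0246 -0.0057 0 -0 -0.099
```

Call:
carry_out:
  moves: "0 0.0318 -0.0352 -0.006 0 0 -0.099; 0 0.0351 -0.0319 -0.006 0 0 -0.099; 0 0.038 -0.0283 -0.006 0 0 -0.099; 0 0.0407 -0.0244 -0.006 0 0 -0.099; 0 0.0429 -0.0203 -0.006 0 0 -0.099; 0 0.0447 -0.0159 -0.006 0 0 -0.099; 0 0.046 -0.0115 -0.006 0 0 -0.099; 0 0.0469 -0.0069 -0.006 0 0 -0.099; 0 0.0474 -0.0022 -0.006 0 0 -0.099; 0 0.0474 0.0025 -0.006 0 0 -0.099"

```text
t: 2.2
tool_pos: [363.6, -153.4, 303.8]
tool_rot: [-0.002, 0.811, 0.585, 0.002]
force: [0.9, -0.2, 0.2]
opening: 11.7
```

Call:
carry_out:
  moves: "0 0.0469 0.0071 -0.006 0 0 -0.099; 0 0.0459 0.0117 -0.006 0 0 -0.099; 0 0.0446 0.0162 -0.006 0 0 -0.099; 0 0.0427 0.0205 -0.006 0 0 -0.099; 0 0.0405 0.0246 -0.006 0 0 -0.099; 0 0 0 0 0 0 0; 0 0 0 0 0 0 0"

```text
t: 2.9
tool_pos: [472.3, 74.4, 338.0]
tool_rot: [0.001, 0.63, 0.776, 0.004]
force: [0.8, 0.3, -0.4]
opening: 0.2
```

```bash
python3 - <<'E'
from h import *
plan((480,70,330),1.715,0.0)
s=manip.sense();print(s["t"],s["tool_pos"],s["tool_rot"])
C=cam("wrist",s);im=snap("wrist","w1")
np.savez("w1.npz",K=C[0],k=C[1],R=C[2],t=C[3])
E
```

```text
0 -0.0059 0.0066 0.008 0.008 -0.004 0.063
2.9 [472.28343884  74.40448081 337.97766454] [0.00096752 0.630157   0.77645597 0.00416393]
```

View pics/w1.png

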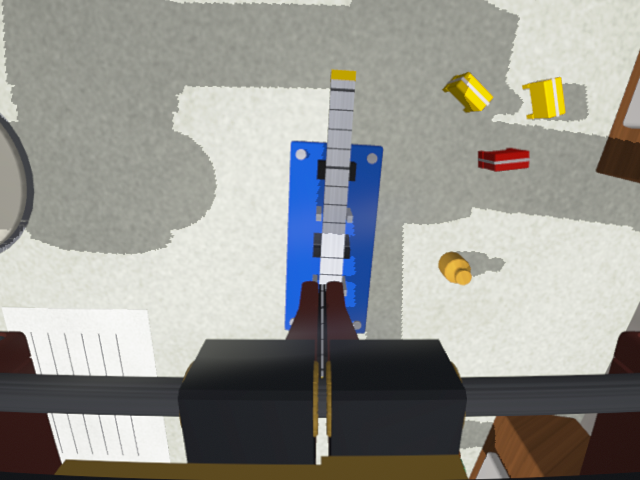

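```bash
python3 - <<'E'
from fit import *
z=np.load("w1.npz");C=(z["K"],float(z["k"]),z["R"],z["t"])
im=cv2.imread("pics/w1.png");h=cv2.cvtColor(im,cv2.COLOR_BGR2HSV)
def m(lo,hi,x0,y0,x1,y1):
    k=np.zeros(h.shape[:2],np.uint8);k[y0:y1,x0:x1]=255;return cv2.inRange(h,lo,hi)&k
b=m((105,120,50),(125,255,255),270,120,400,300)
# straight edges: left/right/top
def line(pts,f):return np.polyfit(*f(pts),1)
L=[];Rr=[];T=[]
for r in range(165,295,5):
    c=np.where(b[r])[0];L.append((r,c.min()-.5));Rr.append((r,c.max()+.5))
for c in list(range(300,325,3))+list(range(358,376,3)):
    r=np.where(b[:,c])[0];T.append((c,r.min()-.5))
l=np.polyfit(*np.array(L).T,1);rr=np.polyfit(*np.array(Rr).T,1);t=np.polyfit(*np.array(T).T,1)
def X(l,t): # c=l0 r+l1 ; r=t0 c+t1
    c=(l[0]*t[1]+l[1])/(1-l[0]*t[0]);return np.array([c,t[0]*c+t[1]])
c1,c2=X(l,t),X(rr,t);print(c1,c2)
print("w corners",onz(C,c1,12),onz(C,c2,12))
A=onz(C,[np.polyval(l,300),300],12);B=onz(C,c1,12);print("yaw L",np.arctan2(-(B-A)[0],(B-A)[1]))
A=onz(C,[np.polyval(rr,290),290],12);B=onz(C,c2,12);print("yaw R",np.arctan2(-(B-A)[0],(B-A)[1]))
print("old corners",W(p,(-55,125)),W(p,(55,125)))
def res2(q): return np.hstack([res(q)*.6]+[3*(proj(C,W(q,l)+[12])-u) for u,l in((c1,(-55,125)),(c2,(55,125)))]+[2*(proj(C,W(q,(-55,-110))+[12])[:1]-0*0-np.polyval(l,proj(C,W(q,(-55,-110))+[12])[1]))])
r=least_squares(res2,p);print("stand",r.x,r.fun.round(1))
y=m((20,120,90),(35,255,255),320,60,370,90);rc=np.argwhere(y);print("yellow",rc.min(0),rc.max(0),rc.mean(0))
c=rc.mean(0)[::-1];print("cap",onz(C,c,48.5))
e=[rc[:,1].mean(),rc[:,0].min()];print("end edge z49",onz(C,e,49))
R=m((0,150,80),(8,255,255),470,140,540,180);rc=np.argwhere(R)[:,::-1].astype(np.float32)
print("red",cv2.minAreaRect(rc));
for f in[np.argmin,np.argmax]:
    for g in(rc[:,0],rc[:,1]): print(rc[f(g)])
cv2.imwrite("pics/w1c.png",np.hstack([cv2.resize(im[140:180,470:540],None,fx=7,fy=7,interpolation=2),cv2.resize(im[60:100,310:370],None,fx=5,fy=7,interpolation=2)]))
E
```

```text
stand [4.97586973e+02 1.25066712e+01 1.41322247e-01] [-0.4  0.2  1.2 -1.1 -0.1 -2.  -1.7 -2.   0.   0.7  0.8 -0.7 -0.5 -1.2]
[ 569.2 -102.5   12. ] [ 569.6 -103.5]
[537.  140.5  12. ] [534.4 144. ]
[431.7 127.5  12. ] [425.5 128.5]
[527.2 148.1  12. ] [534.4 144. ]
[426.5 126.4  12. ] [425.5 128.5]
[ 461.8 -115.1   12. ] [ 460.7 -119. ]
[566.2 -99.3  12. ] [ 569.6 -103.5]
[290.65857875 140.63705383] [383.00569449 145.81445538]
w corners [427.29285948 126.51862231  12.        ] [534.30331711 143.0680216   12.        ]
yaw L 0.15114975050158388
yaw R 0.14979920082095163
old corners [np.float64(425.5287507119948), np.float64(128.51362213162386)] [np.float64(534.4321189322321), np.float64(144.0073753982599)]
stand [4.99919184e+02 1.12656131e+01 1.53481024e-01] [-0.3  1.   0.6 -0.5 -0.5 -1.  -1.1 -1.4  0.   0.  -0.1 -0.9 -0.9 -1.
 -2.2 -0.1  2.2  0.1 -0.4]
yellow [ 69 331] [ 80 355] [ 74.5        343.00833333]
cap [469.89115265 205.18572274  48.5       ]
end edge z49 [468.70713906 210.32283463  49.        ]
red ((503.5829162597656, 159.3017578125), (21.16292381286621, 50.28338623046875), 84.0938491821289)
[479. 152.]
[510. 148.]
[528. 151.]
[494. 170.]
```

View pics/w1c.png

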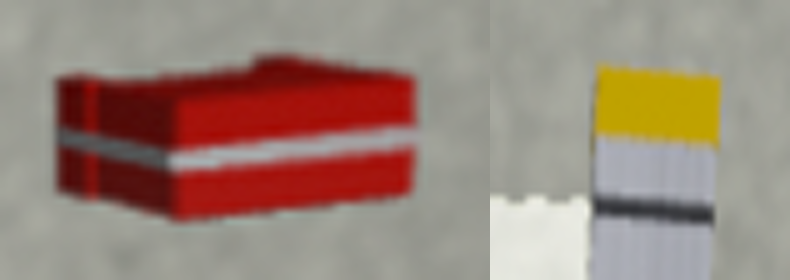

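The crop shows the marker's white line and top face, and the bar's yellow end cap at about (343,70). The fulcrum is near (499.5,11.5) with yaw 0.151, and the bar's low end is about 199 mm from it.

```bash
python3 - <<'E' | grep -v '^\[\|^stand'
from fit import *
z=np.load("w1.npz");C=(z["K"],float(z["k"]),z["R"],z["t"])
print("microscope",onz(S,(470,262),0),onz(S,(500,290),0),onz(S,(570,245),20),"box",onz(S,(460,205),32),onz(S,(485,185),32))
q=[onz(C,np.array(u)/7+[470,140],48) for u in((175,97),(413,77),(413,195),(178,220))]
print("mk",np.round(q,1),np.mean(q,0))
for i,j in((0,1),(3,2)):print(np.arctan2((q[j]-q[i])[1],(q[j]-q[i])[0]))
plan((464.5,240,150),1.722,0.0)
E
```

```text
microscope [622.9546085  350.07487304   0.        ] [703.49295218 393.62003892   0.        ] [620.93068789 584.88564933  20.        ] box [480.7047707  361.97270087  32.        ] [427.59260716 442.30724235  32.        ]
mk [[651.4 161.7  48. ]
 [688.  173.   48. ]
 [694.4 155.5  48. ]
 [658.1 143.5  48. ]] [673.01336472 158.39871986  48.        ]
0.2992801302921698
0.3195504433418217
0 0.0272 0.0042 0.0315 0.001 -0.001 0.009; 0 0.0273 0.004 0.0314 0.001 -0.001 0.009; 0 0.0273 0.0037 0.0314 0.001 -0.001 0.009; 0 0.0274 0.0035 0.0314 0.001 -0.001 0.009; 0 0.0274 0.0033 0.0314 0.001 -0.001 0.009; 0 0.0275 0.0031 0.0313 0.001 -0.001 0.009
```

Call:
carry_out:
  moves: "0 0.0272 0.0042 0.0315 0.001 -0.001 0.009; 0 0.0273 0.004 0.0314 0.001 -0.001 0.009; 0 0.0273 0.0037 0.0314 0.001 -0.001 0.009; 0 0.0274 0.0035 0.0314 0.001 -0.001 0.009; 0 0.0274 0.0033 0.0314 0.001 -0.001 0.009; 0 0.0275 0.0031 0.0313 0.001 -0.001 0.009; 0 0 0 0 0 0 0"

```text
t: 3.65
tool_pos: [467.5, 232.3, 145.9]
tool_rot: [0.005, 0.662, 0.75, 0.002]
force: [-0.2, -0.5, -0.4]
opening: 0.6
```

```bash
python3 -c "
from h import *
plan((464.5,238,50),1.722,0.0,step=40)"
```

```text
0 0.0022 -0.0011 0.0319 0.003 0.002 -0.009; 0 0.0021 -0.001 0.0319 0.003 0.002 -0.009; 0 0.0021 -0.0008 0.032 0.003 0.002 -0.009
```

Call:
carry_out:
  moves: "0 0.003 -0.001 0.032 0.003 0.002 -0.009; 0 0.002 -0.001 0.032 0.003 0.002 -0.009; 0 0.002 -0.001 0.031 0.003 0.002 -0.009; 0 0 0 0 0 0 0"

```text
t: 4.05
tool_pos: [467.5, 232.1, 53.3]
tool_rot: [0.003, 0.655, 0.756, 0.003]
force: [-0.5, -0.4, -0.7]
opening: 0.6
```

```bash
cat >> h.py <<'E'
F=np.array([499.5,11.5]);a=0.151
def st():
    s=manip.sense();q=s["tool_rot"];p=np.array(s["tool_pos"]);R=Ro.from_quat([q[1],q[2],q[3],q[0]]).as_matrix()
    u=np.array([-np.sin(a),np.cos(a)]);v=np.array([np.cos(a),np.sin(a)]);f=np.array(s["force"])[:2]
    print("t",s["t"],"along",round((p[:2]-F)@u,1),"across",round((p[:2]-F)@v,1),"z",round(p[2],1),"yaw",round(np.arctan2(R[1,0],R[0,0]),3),"Falong",round(f@u,2),"open",round(s["opening"],1))
E
python3 -c "
from h import *
st()
im=snap('wrist','w2');C=cam('wrist')
for r in manip.boxes_of('wrist','bar')[:2]: print(r['p'],np.array(r['rect'])*[640,480,640,480])
"
```

```text
t 4.05 along 222.9 across 1.5 z 53.3 yaw 1.713 Falong -0.33 open 0.6
0.63 [322.752 441.744  16.32   44.688]
```

View pics/w2.png

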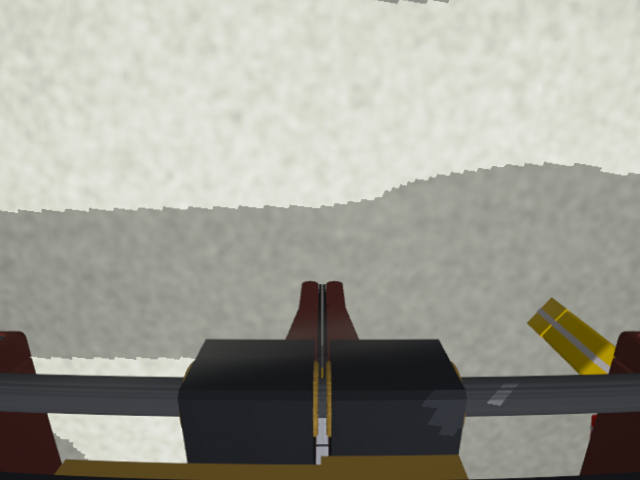

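Call:
carry_out:
  moves: "0 -0.003 -0.001 0.001 0 0 0; 0 -0.003 0 0 0 0 0; 0 -0.003 0 0 0 0 0; 0 -0.003 0 0 0 0 0; 0 -0.003 0 0 0 0 0; 0 -0.003 0 0 0 0 0; 0 -0.003 0 0 0 0 0; 0 -0.003 0 0 0 0 0; 0 0 0 0 0 0 0"

```text
t: 5.05
tool_pos: [476.7, 208.7, 66.4]
tool_rot: [0.007, 0.656, 0.755, 0.013]
force: [-0.3, 0.7, -0.7]
opening: 0.4
```

```bash
cat > tilt.py <<'E'
from h import *
from scipy.optimize import least_squares
S=cam("scene");u=np.array([-np.sin(a),np.cos(a)])
def capmodel(s,th):
    piv=6*np.sign(th)*min(1,abs(th)/.02); out=[]
    for e in(176,-176):
        L=s+e-piv # along from pivot; th>0 => +y side down
        al=piv+L*np.cos(th)-20*-np.sin(th); z=45-L*np.sin(th)+20*np.cos(th)
        out.append(proj(S,[*(F+al*u),z]))
    return np.array(out)
P0=np.array([[396.7,205.7],[251.6,232.5]]);off=P0-capmodel(20,.08)
def caps(im):
    h=cv2.cvtColor(im,cv2.COLOR_RGB2HSV);m=cv2.inRange(h,(20,120,90),(35,255,255));k=np.zeros_like(m);k[190:262,180:412]=1
    N,l,sx,c=cv2.connectedComponentsWithStats(m*k)
    B=[(sx[i,4],c[i]) for i in range(1,N) if sx[i,4]>=15]
    return B
def look(f=None):
    im=manip.get_image("scene")
    if f: cv2.imwrite(f"pics/{f}.png",cv2.resize(im[170:310,210:430],None,fx=3.5,fy=3.5,interpolation=2)[:,:,::-1])
    B=caps(im);R=[b for b in B if b[1][0]>330];L=[b for b in B if b[1][0]<300]
    print("R",R,"L",L)
    ob=[];ix=[]
    for i,q in((0,R),(1,L)):
        if q: ob.append(max(q,key=lambda b:b[0])[1]);ix.append(i)
    r=least_squares(lambda p:((capmodel(p[0]*100,p[1])+off)[ix]-np.array(ob)).ravel(),[0.1,.01],diff_step=1e-3)
    print("mid along",round(r.x[0]*100,1),"tilt",round(r.x[1],4),"res",r.fun.round(1))
E
python3 -c "
from tilt import *
print(off);st();look('s1');st()"
```

```text
[[-0.18520338  2.00180063]
 [ 0.67109449  1.88136503]]
t 5.05 along 198.4 across 7.1 z 66.4 yaw 1.712 Falong 0.77 open 0.4
R [(np.int32(48), array([391.20833333, 206.8125    ]))] L [(np.int32(57), array([245.31578947, 233.42105263]))]
mid along 5.9 tilt 0.0835 res [-0.   0.1  0.   0.1]
t 5.1 along 198.4 across 7.1 z 66.4 yaw 1.712 Falong 0.83 open 0.9
```

```bash
cat >> h.py <<'E'
def to(al,ac,z,g,**k):
    u=np.array([-np.sin(a),np.cos(a)]);v=np.array([np.cos(a),np.sin(a)]);plan((*(F+al*u+ac*v),z),a+np.pi/2,g,**k)
E
python3 -c "
from h import *
to(205,0,50,0,n=3)"
```

```text
0 0.0021 -0.0025 0.0054 0.009 -0.002 -0.003; 0 0.0022 -0.0025 0.0054 0.009 -0.002 -0.003; 0 0.0022 -0.0024 0.0054 0.009 -0.002 -0.003
```

Call:
carry_out:
  moves: "0 0.005 -0.0025 0.002 0.009 -0.002 -0.003; 0 0.003 -0.0025 0.007 0.009 -0.002 -0.003; 0 0 -0.0025 0.008 0.009 -0.002 -0.003; 0 0 0 0 0 0 0"

```text
t: 5.5
tool_pos: [467.6, 215.5, 47.5]
tool_rot: [0.0, 0.652, 0.758, -0.001]
force: [-0.4, -0.1, 0.5]
opening: 0.5
```

```bash
python3 -c "
from h import *
st();print(manip.sense()['tool_rot'])
to(193,0,50,0,n=6)"
```

```text
t 5.5 along 206.5 across -0.8 z 47.5 yaw 1.721 Falong -0.01 open 0.5
[ 1.00851938e-04  6.51971452e-01  7.58242481e-01 -1.24767271e-03]
0 -0.0022 0.0001 -0.0004 -0 0 -0; 0 -0.0022 0.0001 -0.0004 -0 0 -0; 0 -0.0022 0.0001 -0.0004 -0 0 -0; 0 -0.0022 0.0001 -0.0004 -0 0 -0; 0 -0.0022 0.0001 -0.0004 -0 0 -0; 0 -0.0022 0.0001 -0.0004 -0 0 -0
```

Call:
carry_out:
  moves: "0 -0.003 0 0.001 0 0 0; 0 -0.003 0 0.001 0 0 0; 0 -0.003 0 0.001 0 0 0; 0 -0.003 0 0.001 0 0 0; 0 -0.003 0 0.001 0 0 0; 0 0.004 0 0 0 0 0; 0 0 0 0 0 0 0"

```text
t: 6.2
tool_pos: [470.7, 206.5, 45.2]
tool_rot: [-0.001, 0.652, 0.758, 0.003]
force: [0.3, -0.4, 1.1]
opening: 0.0
```

```bash
python3 -c "
from tilt import *
st();print(manip.sense()['tool_rot'][[0,3]] if hasattr(manip.sense()['tool_rot'],'shape') else '');look();to(188,0,50,0,n=4)"
```

```text
t 6.2 along 197.1 across 0.9 z 45.2 yaw 1.722 Falong -0.41 open 0.0
[-0.00062965  0.0029246 ]
R [(np.int32(49), array([389.36734694, 207.73469388]))] L [(np.int32(57), array([242.61403509, 232.59649123]))]
mid along 0.5 tilt 0.1013 res [-0.4  0.3  0.4  0.4]
0 -0.0022 -0.0002 -0.0012 0.001 -0.001 0; 0 -0.0022 -0.0002 -0.0012 0.001 -0.001 0; 0 -0.0022 -0.0002 -0.0012 0.001 -0.001 0; 0 -0.0022 -0.0002 -0.0012 0.001 -0.001 0
```

Call:
carry_out:
  moves: "0 -0.003 0 -0.001 0 0 0; 0 -0.003 0 -0.001 0 0 0; 0 -0.003 0 -0.001 0 0 0; 0 0.004 0 0 0 0 0; 0 0 0 0 0 0 0; 0 0 0 0 0 0 0"

```text
t: 6.85
tool_pos: [471.2, 200.2, 47.6]
tool_rot: [-0.001, 0.652, 0.758, 0.002]
force: [-0.3, 0.5, 0.4]
opening: 0.5
```

```bash
python3 -c "
from tilt import *
st();look();to(184,0,50,0,n=4)"
```

```text
t 6.85 along 190.8 across 0.4 z 47.6 yaw 1.721 Falong 0.53 open 0.5
R [(np.int32(47), array([387.17021277, 207.93617021]))] L [(np.int32(56), array([239.91071429, 233.41071429]))]
mid along -5.3 tilt 0.0958 res [-0.4  0.3  0.5  0.3]
0 -0.0017 -0.0001 -0.0006 0.001 -0.001 -0; 0 -0.0017 -0.0001 -0.0006 0.001 -0.001 -0; 0 -0.0017 -0.0001 -0.0006 0.001 -0.001 -0; 0 -0.0017 -0.0001 -0.0006 0.001 -0.001 -0
```

Call:
carry_out:
  moves: "0 -0.003 0 -0.001 0 0 0; 0 -0.003 0 -0.001 0 0 0; 0 -0.003 0 0 0 0 0; 0 0.004 0 0 0 0 0; 0 0 0 0 0 0 0; 0 0 0 0 0 0 0"

```text
t: 7.5
tool_pos: [472.0, 194.9, 49.8]
tool_rot: [-0.001, 0.652, 0.758, 0.002]
force: [0.5, 0.1, -0.8]
opening: 0.4
```

```bash
python3 -c "
from tilt import *
st();look();to(178,0,50,0,n=4)"
```

```text
t 7.5 along 185.5 across 0.4 z 49.8 yaw 1.722 Falong -0.02 open 0.4
R [(np.int32(45), array([384.93333333, 208.42222222]))] L [(np.int32(59), array([237.62711864, 234.23728814]))]
mid along -10.8 tilt 0.093 res [-0.3  0.   0.3  0.1]
0 -0.0019 -0.0001 -0.0001 0.001 -0.001 -0; 0 -0.0019 -0.0001 -0.0001 0.001 -0.001 -0; 0 -0.0019 -0.0001 -0.0001 0.001 -0.001 -0; 0 -0.0019 -0.0001 -0.0001 0.001 -0.001 -0
```

Call:
carry_out:
  moves: "0 -0.003 0 0.001 0 0 0; 0 -0.003 0 0 0 0 0; 0 -0.003 0 0.001 0 0 0; 0 0.004 0 0 0 0 0; 0 0 0 0 0 0 0; 0 0 0 0 0 0 0"

```text
t: 8.15
tool_pos: [473.0, 190.0, 48.1]
tool_rot: [-0.001, 0.652, 0.758, 0.003]
force: [-0.6, -0.2, -0.0]
opening: 0.8
```

```bash
python3 -c "
from tilt import *
st();look()"
```

```text
t 8.15 along 180.5 across 0.6 z 48.1 yaw 1.722 Falong -0.08 open 0.8
R [(np.int32(50), array([383.16, 208.7 ]))] L [(np.int32(60), array([235.63333333, 234.43333333]))]
mid along -15.2 tilt 0.0947 res [-0.3  0.1  0.3  0.2]
```

Call:
carry_out:
  moves: "0 -0.003 0 0 0 0 0; 0 -0.003 0 0 0 0 0; 0 -0.003 0 0 0 0 0; 0 0.004 0 0 0 0 0; 0 0 0 0 0 0 0; 0 0 0 0 0 0 0"

```text
t: 8.8
tool_pos: [473.7, 184.6, 48.0]
tool_rot: [-0.001, 0.652, 0.758, 0.003]
force: [0.7, 0.4, -0.2]
opening: 0.3
```

```bash
python3 -c "
from tilt import *
st();look()"
```

```text
t 8.8 along 175.0 across 0.6 z 48.0 yaw 1.722 Falong 0.3 open 0.3
R [(np.int32(46), array([381.17391304, 209.15217391]))] L [(np.int32(60), array([233.1       , 234.96666667]))]
mid along -20.6 tilt 0.0941 res [-0.4  0.   0.4  0.1]
```

Call:
carry_out:
  moves: "0 -0.003 0 0 0 0 0; 0 -0.003 0 0 0 0 0; 0 -0.003 0 0 0 0 0; 0 0.004 0 0 0 0 0; 0 0 0 0 0 0 0; 0 0 0 0 0 0 0"

```text
t: 9.45
tool_pos: [474.6, 179.3, 48.0]
tool_rot: [-0.001, 0.652, 0.758, 0.003]
force: [-0.3, 0.5, 0.3]
opening: 0.6
```

```bash
python3 -c "
from tilt import *
st();look()"
```

```text
t 9.45 along 169.7 across 0.6 z 48.0 yaw 1.722 Falong 0.53 open 0.6
R [(np.int32(49), array([379.        , 208.67346939]))] L [(np.int32(56), array([230.53571429, 237.25      ]))]
mid along -26.3 tilt 0.0657 res [-0.3 -0.2  0.2 -0.1]
```

Call:
carry_out:
  moves: "0 0.004 0 0 0 0 0; 0 0 0 0 0 0 0; 0 0 0 0 0 0 0; 0 0 0 0 0 0 0; 0 0 0 0 0 0 0"

```text
t: 10.0
tool_pos: [473.8, 183.5, 47.7]
tool_rot: [-0.001, 0.652, 0.758, 0.002]
force: [-0.5, -0.7, 0.1]
opening: 0.7
```

```bash
python3 -c "
from tilt import *
st();look('s2')"
```

```text
t 10.0 along 173.9 across 0.4 z 47.7 yaw 1.722 Falong -0.64 open 0.7
R [(np.int32(49), array([379.16326531, 208.3877551 ]))] L [(np.int32(58), array([230.55172414, 237.4137931 ]))]
mid along -26.0 tilt 0.0613 res [-0.4 -0.1  0.3 -0. ]
```

```bash
python3 -c "
from tilt import *
for th in(.08,.04,.02,0,-.02):print(th,(capmodel(-26,th)+off).round(1).tolist())
im=manip.get_image('side');A=cv2.imread('pics/s2.png')
B=cv2.resize(im[195:310,310:410],None,fx=4.2,fy=4.2,interpolation=2)[:,:,::-1]
B=B[:483];cv2.imwrite('pics/s2b.png',cv2.resize(np.hstack([A[:B.shape[0]],B]),None,fx=.66,fy=.66,interpolation=3))
"
```

```text
0.08 [[378.7, 209.0], [231.0, 236.3]]
0.04 [[378.8, 207.5], [230.9, 238.6]]
0.02 [[378.8, 206.8], [230.9, 239.8]]
0 [[378.8, 206.0], [230.9, 240.9]]
-0.02 [[378.8, 205.2], [231.0, 241.9]]
```

View pics/s2b.png

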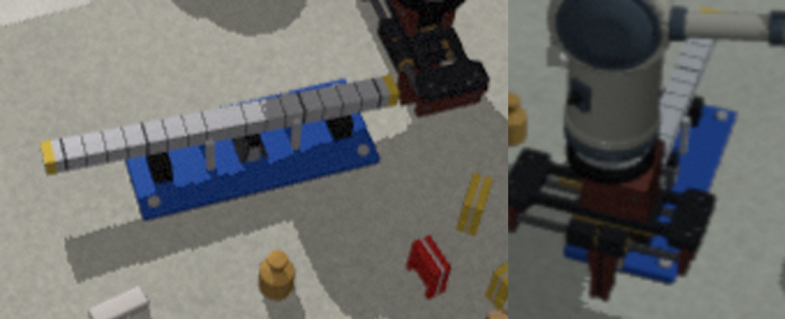

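The bar is at an intermediate tilt and the fingers are clear of it. The low end has started to rise, so I'll push a few millimetres more.

Call:
carry_out:
  moves: "0 -0.003 0 0 0 0 0; 0 -0.003 0 0 0 0 0; 0 -0.003 0 0 0 0 0; 0 -0.002 0 0 0 0 0; 0 0.005 0 0 0 0 0; 0 0 0 0 0 0 0; 0 0 0 0 0 0 0; 0 0 0 0 0 0 0; 0 0 0 0 0 0 0"

```text
t: 11.0
tool_pos: [474.8, 177.1, 47.7]
tool_rot: [-0.001, 0.652, 0.758, 0.003]
force: [-1.0, 0.2, -0.4]
opening: 0.4
```

```bash
python3 -c "
from tilt import *
st();look()"
```

```text
t 11.0 along 167.4 across 0.5 z 47.7 yaw 1.722 Falong 0.37 open 0.4
R [(np.int32(49), array([377.59183673, 207.51020408]))] L [(np.int32(56), array([229.125     , 240.41071429]))]
mid along -29.7 tilt 0.0195 res [-0.2 -0.4  0.1 -0.3]
```

Call:
carry_out:
  moves: "0 0.003 0 0 0 0 0; 0 0 0 0 0 0 0; 0 0 0 0 0 0 0; 0 0 0 0 0 0 0; 0 0 0 0 0 0 0; 0 0 0 0 0 0 0; 0 0 0 0 0 0 0; 0 0 0 0 0 0 0"

```text
t: 11.85
tool_pos: [474.3, 180.2, 47.8]
tool_rot: [-0.001, 0.652, 0.758, 0.003]
force: [0.7, 0.4, -0.0]
opening: 0.5
```

```bash
python3 -c "
from tilt import *
st();look();look()"
```

```text
t 11.85 along 170.6 across 0.5 z 47.8 yaw 1.722 Falong 0.32 open 0.5
R [(np.int32(47), array([377.65957447, 207.80851064]))] L [(np.int32(55), array([229.03636364, 240.05454545]))]
mid along -29.7 tilt 0.0265 res [-0.3 -0.5  0.1 -0.3]
R [(np.int32(49), array([377.69387755, 207.75510204]))] L [(np.int32(56), array([229.03571429, 239.92857143]))]
mid along -29.7 tilt 0.0276 res [-0.3 -0.4  0.2 -0.2]
```

Call:
carry_out:
  moves: "0 -0.003 0 0 0 0 0; 0 -0.003 0 0 0 0 0; 0 -0.002 0 0 0 0 0; 0 -0.002 0 0 0 0 0; 0 0.004 0 0 0 0 0; 0 0.004 0 0 0 0 0; 0 0 0 0 0 0 0; 0 0 0 0 0 0 0; 0 0 0 0 0 0 0; 0 0 0 0 0 0 0"

```text
t: 12.95
tool_pos: [474.6, 178.2, 47.7]
tool_rot: [-0.001, 0.652, 0.758, 0.003]
force: [0.2, -0.6, -1.0]
opening: 0.6
```

```bash
python3 -c "
from tilt import *
st();look();look()"
```

```text
t 12.95 along 168.6 across 0.4 z 47.7 yaw 1.722 Falong -0.59 open 0.6
R [(np.int32(48), array([376.9375    , 207.60416667]))] L [(np.int32(54), array([228.2962963 , 240.85185185]))]
mid along -31.5 tilt 0.0158 res [-0.3 -0.5  0.1 -0.3]
R [(np.int32(48), array([376.9375    , 207.60416667]))] L [(np.int32(55), array([228.27272727, 240.72727273]))]
mid along -31.5 tilt 0.0173 res [-0.3 -0.4  0.1 -0.3]
```

```bash
python3 -c "
from tilt import *
D=cam('side')
print('cab base',onz(D,(100,387),0),onz(D,(236,283),0), 'cab top', [tri([(S,p),(D,q)])[0].round() for p,q in (((425,304),(240,213)),)])
for p,q in (((415.7,257.9),(290.9,290.1)),((432.7,292),(259.7,283.3))): print('yel',tri([(S,p),(D,q)])[0].round())
print('brass',onz(S,(330,293),10))
to(185,0,48,0,n=1)
print()
plan((673,158.4,230),1.88,0.06)
"
```

```text
cab base [848.96421689 655.67230501   0.        ] [760.98956115 244.08739464   0.        ] cab top [array([792., 162., 167.])]
yel [609. 219.  25.]
yel [696. 234.  21.]
brass [664.88419713  16.13492943  10.        ]
0 0.0165 -0.0005 -0.0002 0.002 -0.005 -0

0.06 -0.0081 0.0323 -0.0303 0 -0.001 -0.026; 0.06 -0.009 0.032 -0.0303 0 -0.001 -0.026; 0.06 -0.0098 0.0318 -0.0303 0 -0.001 -0.026; 0.06 -0.0107 0.0315 -0.0304 0 -0.001 -0.026; 0.06 -0.0115 0.0312 -0.0304 0 -0.001 -0.026; 0.06 -0.0124 0.0308 -0.0304 0 -0.001 -0.026
```

```bash
python3 -c "
from tilt import *
D=cam('side');z=np.load('w1.npz');C=(z['K'],float(z['k']),z['R'],z['t'])
print(tri([(S,(425,304)),(C,(598,172))]),tri([(S,(425,304)),(D,(239,213))]),tri([(S,(425,304)),(D,(239,213)),(C,(598,172))]))
for X in ((792,162,0),(770,163,0)): print(proj(D,X),proj(S,X),proj(C,X))
im=cv2.imread('pics/side0.png')[190:310,200:320];A=cv2.resize(im,None,fx=3.5,fy=3.5,interpolation=2)
w=cv2.imread('pics/w1.png')[100:230,540:640];B=cv2.resize(w,None,fx=3.2,fy=3.2,interpolation=2);B=B[:420];A=A[:B.shape[0]]
cv2.imwrite('pics/cab.png',np.hstack([A,B]))
"
```

```text
(array([754.13067565, 179.75813409,  82.89630931]), [array([-6.6,  0.1]), array([  8.4, -10.8])]) (array([793.48654962, 163.14207723, 167.50355033]), [array([-2.2, -1.6]), array([-1.8,  0.5])]) (array([768.14473878, 166.55850146, 134.44017227]), [array([-6.9, -5.3]), array([ 6.7, 14.1]), array([54.4, 12.2])])
[243.54435139 260.13346735] [408.08181529 339.7733921 ] [581.84311949 175.36539061]
[249.98821145 262.99115879] [406.04711969 330.15425565] [566.47911145 170.78003616]
```

View pics/cab.png

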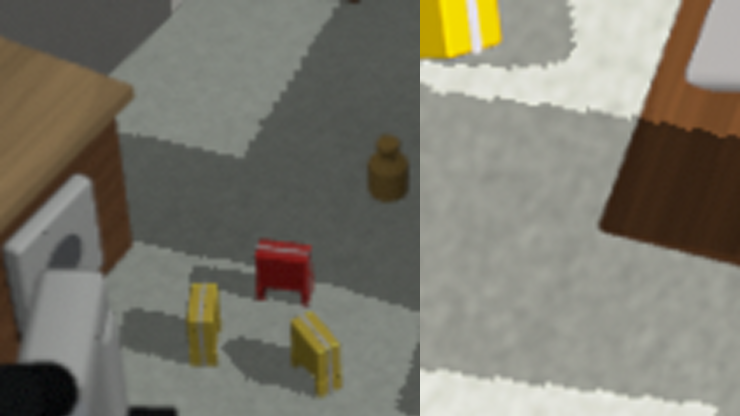

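The cabinet corner is at about x=810, so the grasp has roughly 40 mm of clearance. Next I retreat from the bar and lift.

Call:
carry_out:
  moves: "0 0.016 0 0 0 0 0; 0 0.01 0 -0.02 0 0 0; 0 0.005 0.01 -0.045 0 0 0; 0 0 0.03 -0.04 0 0 0; 0.06 0 0.045 -0.03 0 0 0; 0.06 0 0.045 -0.02 0 0 0; 0.06 0 0.03 -0.01 0 0 0; 0.06 0 0 0 0 0 0"

```text
t: 13.85
tool_pos: [627.0, 232.5, 212.4]
tool_rot: [-0.002, 0.652, 0.758, 0.001]
force: [-0.9, -0.2, -0.4]
opening: 29.1
```

```bash
python3 -c "
from tilt import *
st();look()
im=manip.get_image('side');cv2.imwrite('pics/side3.png',im[:,:,::-1])
h=cv2.cvtColor(im,cv2.COLOR_RGB2HSV);m=cv2.inRange(h,(20,120,90),(35,255,255));m[:190]=0;m[310:]=0;m[:,:325]=0;m[:,415:]=0
N,l,sx,c=cv2.connectedComponentsWithStats(m)
print([(sx[i],c[i].round(1)) for i in range(1,N) if sx[i,4]>6])
plan((673,158.4,230),1.88,0.06)
"
```

```text
t 13.85 along 199.3 across 159.3 z 212.4 yaw 1.722 Falong -0.08 open 29.1
R [(np.int32(51), array([376.92156863, 207.29411765]))] L [(np.int32(55), array([228.27272727, 240.72727273]))]
mid along -31.4 tilt 0.0151 res [-0.3 -0.2  0.2 -0.1]
[(array([380, 199,   7,   3,  11], dtype=int32), array([383. , 200.3])), (array([343, 279,  10,   6,  27], dtype=int32), array([348. , 280.6]))]
0.06 -0.0402 0.0185 -0.0092 -0.002 -0.002 -0.079; 0.06 -0.0416 0.0153 -0.0091 -0.002 -0.002 -0.079
```

```bash
python3 -c "
import tilt;from tilt import *
tilt.S=cam('side');P=np.array([[341.8,299.7],[378.4,207.2]]);o=P-capmodel(20,.08)
ob=np.array([[348,280.6],[383,200.3]])
for s in(-30,-31.5,-33):
  for th in(.02,0,-.02):print(s,th,(capmodel(s,th)+o-ob).round(1).tolist())
"
```

```text
-30 0.02 [[0.0, 1.5], [-0.5, -1.0]]
-30 0 [[0.1, 0.6], [-0.6, -0.0]]
-30 -0.02 [[0.2, -0.4], [-0.6, 1.0]]
-31.5 0.02 [[0.2, 1.1], [-0.3, -1.3]]
-31.5 0 [[0.3, 0.2], [-0.4, -0.3]]
-31.5 -0.02 [[0.4, -0.8], [-0.5, 0.7]]
-33 0.02 [[0.4, 0.6], [-0.2, -1.6]]
-33 0 [[0.5, -0.2], [-0.3, -0.6]]
-33 -0.02 [[0.6, -1.2], [-0.4, 0.4]]
```

Call:
carry_out:
  moves: "0.06 -0.0402 0.0185 -0.009 -0.002 -0.002 -0.079; 0.06 -0.0416 0.0153 -0.009 -0.002 -0.002 -0.079; 0.06 0 0 0 0 0 0"

```text
t: 14.25
tool_pos: [669.9, 158.1, 228.1]
tool_rot: [-0.001, 0.585, 0.811, -0.002]
force: [0.5, 0.1, -0.2]
opening: 59.2
```

```bash
python3 -c "
from h import *
st();C=cam('wrist');im=snap('wrist','w3');np.savez('w3.npz',K=C[0],k=C[1],R=C[2],t=C[3])
X=proj(C,(673,158.4,48));print(X)
h=cv2.cvtColor(im,cv2.COLOR_RGB2HSV);m=cv2.inRange(h,(0,150,60),(8,255,255))|cv2.inRange(h,(174,150,60),(180,255,255))
N,l,sx,c=cv2.connectedComponentsWithStats(m)
print([(sx[i],c[i].round(1)) for i in range(1,N) if sx[i,4]>100])
"
```

```text
t 14.25 along 119.3 across 190.5 z 228.1 yaw 1.891 Falong 0.01 open 59.2
[325.85614098 220.88333092]
[(array([304, 199,  46,  20, 731], dtype=int32), array([326.1, 210.2])), (array([304, 223,  45,   8, 315], dtype=int32), array([325.9, 226.9]))]
```

View pics/w3.png

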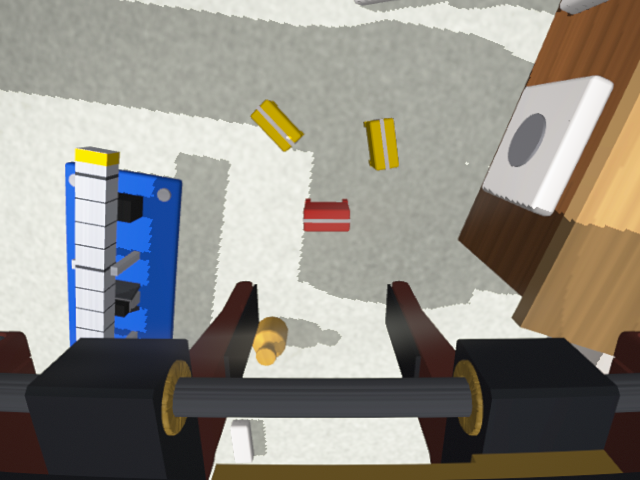

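The wrist view shows the marker at (326,221), exactly where predicted, with clear space around it. Now I descend to it.

```bash
python3 -c "
from h import *
plan((673,158.4,80),1.88,0.066,step=40)
"
```

```text
0.066 -0.0009 0.0011 0.0369 -0.001 -0.001 0.003; 0.066 -0.0008 0.001 0.0369 -0.001 -0.001 0.003; 0.066 -0.0008 0.001 0.0369 -0.001 -0.001 0.003; 0.066 -0.0008 0.0009 0.0369 -0.001 -0.001 0.003
```

Call:
carry_out:
  moves: "0.066 -0.001 0.001 0.037 -0.001 -0.001 0.003; 0.066 -0.001 0.001 0.037 -0.001 -0.001 0.003; 0.066 -0.001 0.001 0.037 -0.001 -0.001 0.003; 0.066 0 0.001 0.037 -0.001 -0.001 0.003; 0.066 0 0 0 0 0 0; 0.066 0 0 0 0 0 0"

```text
t: 14.9
tool_pos: [664.5, 164.3, 77.7]
tool_rot: [-0.001, 0.59, 0.807, 0.0]
force: [-0.4, -0.6, 1.3]
opening: 66.2
```

```bash
python3 -c "
from h import *
st();print(manip.sense()['tool_pos']);plan((673,158.4,33),1.88,0.066,n=4)
"
```

```text
t 14.9 along 126.2 across 186.1 z 77.7 yaw 1.879 Falong -0.51 open 66.2
[664.51356683 164.30389574  77.68510261]
0.066 -0.0021 0.0016 0.0112 -0 -0 -0; 0.066 -0.0021 0.0016 0.0112 -0 -0 -0; 0.066 -0.0021 0.0016 0.0112 -0 -0 -0; 0.066 -0.0021 0.0016 0.0112 -0 -0 -0
```

Call:
carry_out:
  moves: "0.066 -0.008 0.006 0 0 0 0; 0.066 0 0 0 0 0 0"

```text
t: 15.1
tool_pos: [673.5, 159.4, 82.0]
tool_rot: [0.001, 0.59, 0.808, 0.002]
force: [-0.3, -0.3, 0.2]
opening: 66.1
```

```bash
python3 -c "
from h import *
st();print(manip.sense()['tool_pos']);plan((673,158.4,33),1.88,0.066,n=4)
"
```

```text
t 15.1 along 120.0 across 194.2 z 82.0 yaw 1.88 Falong -0.27 open 66.1
[673.45525997 159.36419286  81.95027458]
0.066 -0.0002 -0.0002 0.0122 0.001 -0 0; 0.066 -0.0002 -0.0002 0.0122 0.001 -0 0; 0.066 -0.0002 -0.0002 0.0122 0.001 -0 0; 0.066 -0.0002 -0.0002 0.0122 0.001 -0 0
```

Call:
carry_out:
  moves: "0.066 -0.001 0 0.012 0.001 0 0; 0.066 -0.001 0 0.012 0.001 0 0; 0.066 -0.001 0.001 0.012 0.001 0 0; 0.066 -0.001 0.001 0.008 0 0 0; 0.066 0 0 0 0 0 0"

```text
t: 15.6
tool_pos: [679.4, 156.0, 38.5]
tool_rot: [0.002, 0.59, 0.807, 0.003]
force: [0.1, -0.1, 0.0]
opening: 65.7
```

```bash
python3 -c "
from h import *
st();print(manip.sense()['tool_pos']);plan((673,158.4,33),1.88,0.066,n=1)
"
```

```text
t 15.6 along 115.8 across 199.5 z 38.5 yaw 1.879 Falong -0.11 open 65.7
[679.36593636 155.95178608  38.54594584]
0.066 0.0043 -0.0054 0.0055 0.008 -0.001 -0.001
```

Call:
carry_out:
  moves: "0.066 0.004 -0.005 0.003 0.008 -0.001 0; 0.066 0 0 0.002 0 0 0; 0.066 0 0 0 0 0 0"

```text
t: 15.9
tool_pos: [672.5, 158.5, 32.3]
tool_rot: [-0.001, 0.59, 0.807, -0.001]
force: [-0.6, 0.9, 0.3]
opening: 65.6
```

```bash
python3 -c "
from h import *
st();print(manip.sense()['tool_pos']);plan((673,158.4,33),1.88,0.066,n=1)
C=cam('wrist');im=snap('wrist','w4');h=cv2.cvtColor(im,cv2.COLOR_RGB2HSV);m=cv2.inRange(h,(0,150,60),(8,255,255))|cv2.inRange(h,(174,150,60),(180,255,255))
N,l,sx,c=cv2.connectedComponentsWithStats(m);print([(sx[i],c[i].round(1)) for i in range(1,N) if sx[i,4]>100]);print(proj(C,(673,158.4,48)))
"
```

```text
t 15.9 along 119.3 across 193.2 z 32.3 yaw 1.879 Falong 0.95 open 65.6
[672.54300819 158.47177028  32.3348211 ]
0.066 -0.0002 0.0004 -0.0007 -0.003 0 -0.001
[(array([ 270,  275,  107,   70, 5905], dtype=int32), array([322.7, 315.4])), (array([ 271,  353,  105,   16, 1603], dtype=int32), array([324.1, 360.7]))]
[322.17395025 350.29592297]
```

Call:
carry_out:
  moves: "0.036 0 0 0 0 0 0; 0.036 0 0 0 0 0 0; 0.036 0 0 0 0 0 0; 0.036 0 0 0 0 0 0; 0.036 0 0 0 0 0 0; 0.036 0 0 0 0 0 0"
  squeeze: 12

```text
t: 16.55
tool_pos: [673.3, 158.7, 34.1]
tool_rot: [0.0, 0.59, 0.807, -0.0]
force: [0.5, 0.4, -0.4]
opening: 40.0
```

```bash
python3 -c "
from h import *
st();print(manip.sense()['tool_pos'])
C=cam('wrist');im=snap('wrist','w5');h=cv2.cvtColor(im,cv2.COLOR_RGB2HSV);m=cv2.inRange(h,(0,150,60),(8,255,255))|cv2.inRange(h,(174,150,60),(180,255,255))
N,l,sx,c=cv2.connectedComponentsWithStats(m);print([(sx[i],c[i].round(1)) for i in range(1,N) if sx[i,4]>100])
"
```

```text
t 16.55 along 119.4 across 194.0 z 34.1 yaw 1.879 Falong 0.34 open 40.0
[673.28587504 158.72393401  34.13585996]
[(array([ 268,  274,  108,   69, 5875], dtype=int32), array([321.8, 313.9])), (array([ 270,  351,  105,   16, 1632], dtype=int32), array([322.6, 358.5]))]
```

```bash
python3 -c "
from h import *
C=cam('wrist');s=manip.sense();d=onz(C,(322.3,347),48)-np.array(s['tool_pos'])
print('offset tool x',d[:2]@[np.cos(1.879),np.sin(1.879)],'tool y',d[:2]@[np.sin(1.879),-np.cos(1.879)])
plan((673,158,180),1.88,0.036,step=45)
"
```

```text
offset tool x 0.0763841478949949 tool y 0.41904178130402847
0.036 -0.0002 -0.0001 -0.0365 0 0 -0; 0.036 -0.0002 -0.0001 -0.0365 0 0 -0; 0.036 -0.0001 -0.0001 -0.0365 0 0 -0; 0.036 -0.0001 -0.0001 -0.0365 0 0 -0
```

Call:
carry_out:
  moves: "0.036 0 0 -0.01 0 0 0; 0.036 0 0 -0.02 0 0 0; 0.036 0 0 -0.04 0 0 0; 0.036 0 0 -0.04 0 0 0; 0.036 0 0 -0.03 0 0 0; 0.036 0 0 0 0 0 0"

```text
t: 17.2
tool_pos: [672.2, 158.5, 180.3]
tool_rot: [-0.001, 0.59, 0.807, -0.001]
force: [0.9, -0.2, 1.0]
opening: 39.8
```

```bash
python3 -c "
from h import *
st();to(0,0,170,0.036,step=40)
"
```

```text
t 17.2 along 119.4 across 192.8 z 180.3 yaw 1.879 Falong -0.33 open 39.8
0.036 -0.0146 -0.0349 0.0018 -0 0 0.026; 0.036 -0.0155 -0.0345 0.0018 -0 0 0.026; 0.036 -0.0164 -0.034 0.0018 -0 0 0.026; 0.036 -0.0173 -0.0336 0.0018 -0 0 0.026; 0.036 -0.0182 -0.0331 0.0018 -0 0 0.026; 0.036 -0.019 -0.0326 0.0017 -0 0 0.026
```

Call:
carry_out:
  moves: "0.036 -0.0146 -0.0349 0.002 0 0 0.026; 0.036 -0.0155 -0.0345 0.002 0 0 0.026; 0.036 -0.0164 -0.034 0.002 0 0 0.026; 0.036 -0.0173 -0.0336 0.002 0 0 0.026; 0.036 -0.0182 -0.0331 0.002 0 0 0.026; 0.036 -0.019 -0.0326 0.002 0 0 0.026; 0.036 0 0 0 0 0 0; 0.036 0 0 0 0 0 0"

```text
t: 18.0
tool_pos: [491.3, 7.7, 159.8]
tool_rot: [-0.004, 0.653, 0.757, -0.004]
force: [-0.1, 0.3, -0.2]
opening: 40.2
```

```bash
python3 -c "
from tilt import *
st();look();to(0,0,140,0.036,n=2)
s=manip.sense();C=cam('wrist',s);im=snap('wrist','w6');np.savez('w6.npz',K=C[0],k=C[1],R=C[2],t=C[3])
u=np.array([-np.sin(a),np.cos(a)]);v=np.array([np.cos(a),np.sin(a)])
for al,ac in((125,-55),(125,55),(30,55),(30,-55)): 
  print(al,ac,proj(C,[*(F+al*u+ac*v),12]).round(1))
"
```

```text
t 18.0 along -2.6 across -8.7 z 159.8 yaw 1.718 Falong 0.34 open 40.2
R [(np.int32(48), array([376.79166667, 207.45833333]))] L [(np.int32(55), array([228.27272727, 240.72727273]))]
mid along -31.6 tilt 0.0163 res [-0.2 -0.3  0.1 -0.2]
0.036 0.0012 0.0044 0.0098 -0.006 0 -0.002; 0.036 0.0012 0.0043 0.0098 -0.006 0 -0.002
125 -55 [255.   50.2]
125 55 [416.6  49.7]
30 55 [408.9 188.2]
30 -55 [261.  188.3]
```

View pics/w6.png

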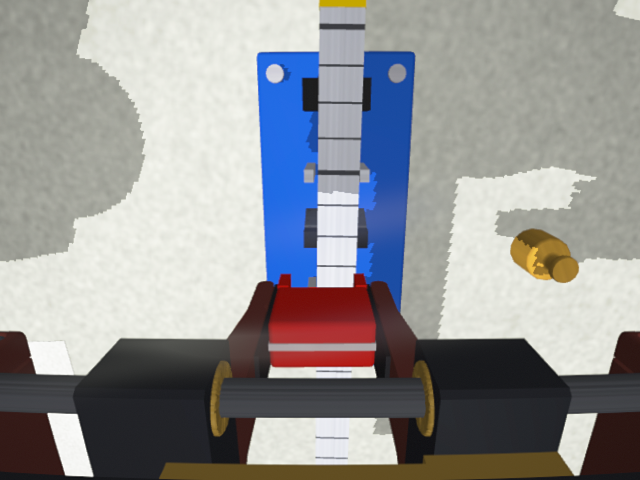

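```bash
python3 -c "
from h import *
z=np.load('w6.npz');C=(z['K'],float(z['k']),z['R'],z['t'])
u=np.array([-np.sin(a),np.cos(a)]);v=np.array([np.cos(a),np.sin(a)])
P=lambda al,ac,zz:proj(C,[*(F+al*u+ac*v),zz]).round(1)
print('fulc top',[P(x,y,45) for x,y in((6,-22),(6,22),(-6,-22),(-6,22))])
print('rest top',[P(x,y,37) for x,y in((105,-22),(105,22),(85,-22),(85,22))])
print('guides',P(45,0,56),[P(45,y,56) for y in(-14.5,14.5)])
print('bar end top',P(-31.5+180,-12.5,65),P(-31.5+180,12.5,65),'edges',P(60,-12.5,65),P(60,12.5,65))
im=cv2.imread('pics/w6.png');h=cv2.cvtColor(im,cv2.COLOR_BGR2HSV);b=cv2.inRange(h,(105,120,40),(125,255,255))
for r in(100,150,190,280):
  c=np.where(b[r,230:440])[0]+230;print(r,c.min()-.5,c.max()+.5)
print('pred',[[np.round(proj(C,[*(F+al*u+ac*v),12]),1) for ac in(-55,55)] for al in(90,55,28,-30)])
for c in(290,300,375,390): 
  r=np.where(b[30:,c])[0]+30;print('top',c,r.min())
print('bar edge row',[ (r,im[r,310:375].astype(int).sum(1)[::4].tolist()) for r in(115,)])
g=cv2.resize(im[190:270,280:390],None,fx=7,fy=7,interpolation=2);cv2.imwrite('pics/w6c.png',g)
"
```

```text
fulc top [array([303.3, 231.2]), array([368.1, 231.3]), array([303.6, 248. ]), array([367.6, 248.1])]
rest top [array([301.6,  76.6]), array([371.4,  76.5]), array([302.1, 109.7]), array([370.5, 109.5])]
guides [336.6 175.7] [array([313.3, 175.7]), array([359.8, 175.7])]
bar end top [314.9 -15.1] [361.7 -15.3] edges [316.  152.3] [358.3 152.3]
100 258.5 412.5
150 260.5 409.5
190 262.5 407.5
280 266.5 401.5
pred [[array([257.2, 103.7]), array([413.8, 103.4])], [array([259.5, 154.1]), array([410.9, 154. ])], [array([261.1, 190.9]), array([408.8, 190.9])], [array([264.6, 263.9]), array([404.2, 264. ])]]
top 290 52
top 300 52
top 375 52
top 390 52
bar edge row [(115, [371, 264, 430, 532, 524, 543, 531, 529, 520, 530, 518, 525, 524, 314, 261, 263, 262])]
```

View pics/w6c.png

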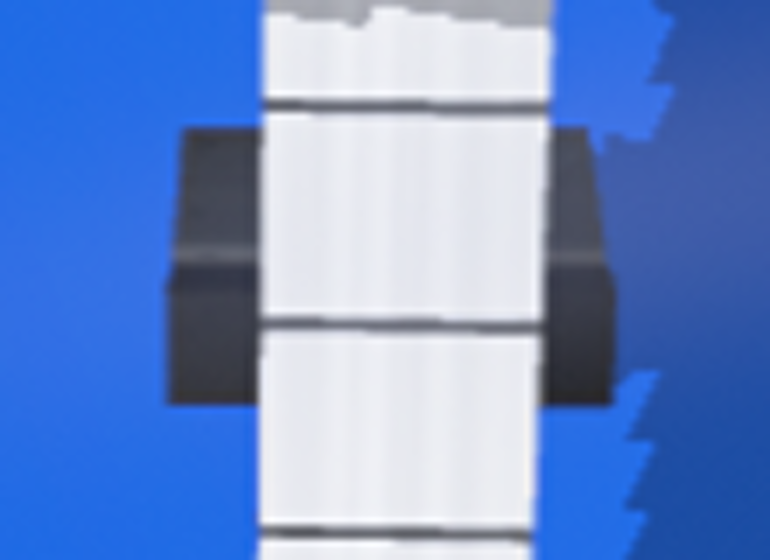

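The crop confirms the fulcrum top within about 0.4 mm of my model: centre at (335.8,239) against (335.7,239.6) predicted. I align over it and lower the marker.

Call:
carry_out:
  moves: "0.036 0.0025 0.0088 0.005 -0.006 0 -0.001; 0.036 0 0 0.012 -0.003 0 0; 0.036 0 0 0.012 0 0 0; 0.036 0 0 0 0 0 0"

```text
t: 18.5
tool_pos: [502.8, 14.5, 127.1]
tool_rot: [-0.001, 0.651, 0.759, -0.001]
force: [-0.1, 0.4, 0.1]
opening: 39.8
```

```bash
python3 -c "
from tilt import *
st();to(0,0.6,110,0.036,n=2)
"
```

```text
t 18.5 along 2.5 across 3.7 z 127.1 yaw 1.724 Falong 0.44 open 39.8
0.036 -0.0012 -0.0016 0.0086 -0.001 -0 0.001; 0.036 -0.0012 -0.0016 0.0086 -0.001 -0 0.001
```

Call:
carry_out:
  moves: "0.036 -0.0012 -0.0016 0.008 -0.001 0 0.001; 0.036 -0.0012 -0.0016 0.008 -0.001 0 0.001; 0.036 0 0 0 0 0 0; 0.036 0 0 0 0 0 0"

```text
t: 18.9
tool_pos: [499.3, 11.7, 108.4]
tool_rot: [-0.001, 0.651, 0.759, -0.001]
force: [0.9, -0.3, 0.0]
opening: 40.3
```

```bash
python3 -c "
from tilt import *
st();to(0,0.6,104,0.036,n=2)
"
```

```text
t 18.9 along 0.2 across -0.2 z 108.4 yaw 1.723 Falong -0.41 open 40.3
0.036 -0.0001 0.0004 0.0022 -0.002 -0.001 0; 0.036 -0.0001 0.0004 0.0022 -0.002 -0.001 0
```

Now slow lowering, with 2–3 mm rows.

Call:
carry_out:
  moves: "0.036 0 0.0008 0.002 -0.001 0 0; 0.036 0 0 0.003 0 0 0; 0.036 0 0 0.003 0 0 0; 0.036 0 0 0 0 0 0"

```text
t: 19.3
tool_pos: [500.6, 11.6, 101.0]
tool_rot: [-0.0, 0.652, 0.759, 0.0]
force: [1.0, 0.7, -0.5]
opening: 39.7
```

```bash
python3 -c "
from tilt import *
st();print(manip.sense()['force']);look();to(0,0.6,90,0.036,n=3)
"
```

```text
t 19.3 along -0.0 across 1.2 z 101.0 yaw 1.722 Falong 0.53 open 39.7
[ 0.95172753  0.68546478 -0.48169449]
R [(np.int32(48), array([376.89583333, 207.52083333]))] L [(np.int32(55), array([228.27272727, 240.72727273]))]
mid along -31.5 tilt 0.0167 res [-0.3 -0.4  0.1 -0.2]
0.036 0 -0.0002 0.0037 0 -0 0; 0.036 0 -0.0002 0.0037 0 -0 0; 0.036 0 -0.0002 0.0037 0 -0 0
```

Call:
carry_out:
  moves: "0.036 0 -0.0004 0.003 0 0 0; 0.036 0 -0.0002 0.003 0 0 0; 0.036 0 0 0.003 0 0 0; 0.036 0 0 0.002 0 0 0; 0.036 0 0 0 0 0 0"

```text
t: 19.85
tool_pos: [500.2, 11.6, 89.4]
tool_rot: [0.0, 0.652, 0.759, 0.001]
force: [0.3, -0.3, -0.3]
opening: 39.8
```

```bash
python3 -c "
from tilt import *
st();print(manip.sense()['force']);look();to(0,0.6,86,0.036,n=2)
"
```

```text
t 19.85 along -0.0 across 0.7 z 89.4 yaw 1.722 Falong -0.33 open 39.8
[ 0.27401094 -0.29649806 -0.28485329]
R [(np.int32(48), array([376.875     , 207.77083333]))] L [(np.int32(55), array([228.27272727, 240.72727273]))]
mid along -31.6 tilt 0.0186 res [-0.3 -0.6  0.1 -0.3]
0.036 0 -0.0001 0.0018 0.001 -0 0; 0.036 0 -0.0001 0.0018 0.001 -0 0
```

Call:
carry_out:
  moves: "0.036 0 0 0.0015 0 0 0; 0.036 0 0 0.0015 0 0 0; 0.036 0 0 0 0 0 0"

```text
t: 20.2
tool_pos: [500.4, 11.6, 86.5]
tool_rot: [0.0, 0.651, 0.759, 0.001]
force: [0.1, 0.5, -1.3]
opening: 39.8
```

Call:
carry_out:
  moves: "0.036 0 0 0.001 0 0 0; 0.036 0 0 0 0 0 0"

```text
t: 20.4
tool_pos: [500.4, 11.6, 85.5]
tool_rot: [0.0, 0.652, 0.759, 0.001]
force: [-0.1, 0.0, -0.8]
opening: 40.3
```

```bash
python3 -c "
from tilt import *
st();print(manip.sense()['force']);look()
"
```

```text
t 20.4 along -0.1 across 0.9 z 85.5 yaw 1.722 Falong 0.02 open 40.3
[-1.16506679e-01  5.06418949e-04 -8.35932165e-01]
R [(np.int32(46), array([376.80434783, 207.5       ]))] L [(np.int32(55), array([228.27272727, 240.72727273]))]
mid along -31.6 tilt 0.0166 res [-0.2 -0.4  0.1 -0.2]
```

Call:
carry_out:
  moves: "0.036 0 0 0.0008 0 0 0; 0.036 0 0 0 0 0 0"

```text
t: 20.65
tool_pos: [500.6, 11.6, 85.0]
tool_rot: [0.0, 0.651, 0.759, 0.001]
force: [0.2, 0.6, -0.5]
opening: 39.8
```

Call:
carry_out:
  moves: "0.036 0 0 0.0007 0 0 0; 0.036 0 0 0 0 0 0"

```text
t: 20.85
tool_pos: [500.8, 11.6, 85.0]
tool_rot: [0.001, 0.651, 0.759, 0.001]
force: [0.5, -0.7, -0.3]
opening: 40.1
```

Call:
carry_out:
  moves: "0.036 0 0 0.0012 0 0 0; 0.036 0 0 0 0 0 0"

```text
t: 21.05
tool_pos: [501.0, 11.6, 85.1]
tool_rot: [0.001, 0.651, 0.759, 0.002]
force: [1.3, 1.3, 0.2]
opening: 40.1
```

```bash
python3 -c "
from tilt import *
st();print(manip.sense()['force'],manip.sense()['force']);look();print(manip.sense()['force'])
"
```

```text
t 21.05 along -0.2 across 1.5 z 85.1 yaw 1.723 Falong 1.09 open 40.1
[1.30293267 1.30421634 0.15647393] [1.30293267 1.30421634 0.15647393]
R [(np.int32(48), array([376.77083333, 207.70833333]))] L [(np.int32(54), array([228.2962963 , 240.85185185]))]
mid along -31.7 tilt 0.0166 res [-0.2 -0.6  0.  -0.3]
[ 0.67285276 -0.2171033   0.25817196]
```

Call:
carry_out:
  moves: "0.041 0 0 0 0 0 0; 0.042 0 0 0 0 0 0; 0.044 0 0 0 0 0 0; 0.048 0 0 0 0 0 0; 0.056 0 0 0 0 0 0; 0.06 0 0 0 0 0 0; 0.06 0 0 0 0 0 0"

```text
t: 21.8
tool_pos: [500.8, 11.5, 83.8]
tool_rot: [0.001, 0.652, 0.759, 0.001]
force: [0.2, 0.1, -0.3]
opening: 59.9
```

```bash
python3 -c "
from tilt import *
st();look()
"
```

```text
t 21.8 along -0.2 across 1.3 z 83.8 yaw 1.722 Falong 0.07 open 59.9
R [(np.int32(46), array([376.84782609, 207.65217391]))] L [(np.int32(55), array([228.27272727, 240.72727273]))]
mid along -31.6 tilt 0.0177 res [-0.3 -0.5  0.1 -0.3]
```

Released, and the bar is unchanged. I retreat straight up.

Call:
carry_out:
  moves: "0.06 0 0 -0.005 0 0 0; 0.06 0 0 -0.01 0 0 0; 0.06 0 0 -0.02 0 0 0; 0.06 0 0 -0.03 0 0 0; 0.06 0 0 -0.045 0 0 0; 0.06 0.01 0 -0.045 0 0 0; 0.06 0.045 0 -0.03 0 0 0; 0.06 0.045 0 -0.01 0 0 0; 0.06 0.03 0 0 0 0 0; 0.06 0 0 0 0 0 0"

```text
t: 22.85
tool_pos: [480.0, 139.2, 292.0]
tool_rot: [0.002, 0.653, 0.757, 0.005]
force: [0.5, -0.6, -0.7]
opening: 60.3
```

```bash
python3 -c "
from tilt import *
st();look('s9')
D=manip.get_image('side');A=cv2.imread('pics/s9.png');A=A[:450,:650]
C=cam('wrist');im=snap('wrist','w9')
u=np.array([-np.sin(a),np.cos(a)]);v=np.array([np.cos(a),np.sin(a)])
for ac in (-20,0,20): print('top line pred',proj(C,[*(F+ac*v),99]).round(1))
h=cv2.cvtColor(im,cv2.COLOR_RGB2HSV);m=cv2.inRange(h,(0,150,60),(8,255,255))|cv2.inRange(h,(174,150,60),(180,255,255))
N,l,sx,c=cv2.connectedComponentsWithStats(m);print([(sx[i],c[i].round(1)) for i in range(1,N) if sx[i,4]>60])
B=cv2.resize(im,(480,360))[:,:,::-1];A=cv2.resize(A,None,fx=.48,fy=.48,interpolation=3)
o=np.zeros((360,480+A.shape[1],3),np.uint8);o[:,:480]=B;o[:A.shape[0],480:]=A;
E=cv2.resize(D[190:310,310:410],None,fx=1.2,fy=1.2)[:,:,::-1];o[A.shape[0]:A.shape[0]+min(144,360-A.shape[0]),480:480+E.shape[1]]=E[:360-A.shape[0]]
cv2.imwrite('pics/fin.png',o)
"
```

```text
t 22.85 along 129.1 across -0.1 z 292.0 yaw 1.718 Falong -0.66 open 60.3
R [(np.int32(47), array([376.85106383, 207.53191489]))] L [(np.int32(55), array([228.27272727, 240.72727273]))]
mid along -31.6 tilt 0.0168 res [-0.3 -0.4  0.1 -0.2]
top line pred [299.8 343.7]
top line pred [320.3 343.5]
top line pred [340.8 343.3]
[(array([303, 311,  38,  18, 333], dtype=int32), array([321.5, 321. ])), (array([303, 334,  40,   8, 312], dtype=int32), array([322.2, 337.5])), (array([303, 346,  40,   6, 197], dtype=int32), array([322.3, 348. ]))]
```

```bash
python3 -c "
import tilt;from tilt import *
look()
im=manip.get_image('side');h=cv2.cvtColor(im,cv2.COLOR_RGB2HSV);m=cv2.inRange(h,(20,120,90),(35,255,255));m[:190]=0;m[310:]=0;m[:,:325]=0;m[:,415:]=0
N,l,sx,c=cv2.connectedComponentsWithStats(m);B=[c[i].round(1) for i in range(1,N) if sx[i,4]>6];print(B)
for o in('marker','eraser','brass_mass'):print(o,[(round(r['p'],2),(np.array(r['rect'])*[640,480,640,480]).round()) for r in manip.boxes_of('scene',o)[:4]])
"
```

```text
R [(np.int32(46), array([376.86956522, 207.45652174]))] L [(np.int32(55), array([228.27272727, 240.72727273]))]
mid along -31.5 tilt 0.0163 res [-0.3 -0.3  0.1 -0.2]
[array([382.4, 200.2]), array([347., 280.])]
marker [(0.82, array([433., 292.,  21.,  24.])), (0.7, array([317., 217.,   9.,  29.])), (0.57, array([414., 259.,  13.,  26.]))]
eraser [(0.51, array([263., 303.,  29.,  21.]))]
brass_mass [(0.49, array([330., 289.,  15.,  22.]))]
```

Bar steady, marker in place on the bar, other things unmoved. Handing in.

```bash
python3 -c "
from rig import manip
print(manip.close_job())"
```

```text
the job is handed in; nothing more can be done
None
```

I pushed the bar endwise about 50 mm in small steps until its low end rose and it balanced level. I then set the red marker astride it over the fulcrum, lifted the gripper clear and handed the job in at about 23 s of robot time.

- **Marker:** in the wrist camera its white line is within about 0.3 px of the predicted fulcrum line, and about 1 mm sideways of it, as the bar itself is.
- **Level:** the scene camera's tilt reading stayed at 0.016–0.018 rad from before the placing until after release. That reading runs about 0.014 rad high: it showed about 0.094 when the bar was resting at 0.08. So the true tilt is about 0.003 rad.
- **Second view of the level:** the side camera gave 0 ± 0.005 rad before the marker was placed. Its picture after placing was only glanced at for pixel positions (within about 1 px of before), not turned into a tilt.
- **Other things:** the brass mass, the eraser and the two yellow look-alikes still show where they were in the scene view. The rest were not rechecked.
- **Not done:** the last picture could not be viewed because the 12-picture limit was reached, so the final state was checked by numbers only.

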